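# Find the concealed catch of the key box by feel and press it

## Robot

A 6-joint arm with a two-finger parallel gripper is mounted at the origin on the work surface. World frame = base frame: x ahead of the robot, y to its left, z up, the work surface at z = 0. Lengths are in m, angles in degrees, forces in N, time in s.
With the tool pointing down it reaches from about 0.4 to 0.825 m from the base axis. Payload 7 kg.
Tool frame: the origin (TCP) lies midway between the tips of the shut fingers; the grasp point (between the pads) lies 19 mm behind it; z points along the fingers, y is the line along which they close (so a half turn about z gives the same grasp; the last joint's range is limited). The gripper opens to 88 mm and grips with 3 to 60 N. Pads are 19 mm wide; open, the fingers measure 130 mm over their backs; the gripper's body (78 mm by 193 mm) begins 47 mm behind the grasp point.
Start: joints at [83.486, 20.546, 0.682, 0, -70.136, -16.507], TCP at [0.264, 0.621, 0.227] pointing down, gripper open.
Joint ranges: [-176.03, 176.03], [-82.01, 121.73], [-58.28, 71.71], [-173.87, 95.51], [-174.79, -0.11], [-173.66, 173.66]. Speed limits (degrees/s): [136.94, 136.94, 172.46, 180, 180, 180].

## Interface

Orientations are given as a 3x3 rotation matrix whose columns are the frame's x, y, z axes.
In Python, from rig import robot gives the robot as it stands. Calls block until the motion is done:
- robot.goto(position, orientation): joint-space move of the TCP to a pose.
- robot.servo_line(position, ori=None, speed=0.15): straight line of the TCP; ori=None keeps the orientation; speed is the mean speed in m/s.
- robot.movej(angles): joint-space move.
- robot.move_gripper(opening): opening from 0.0 (shut) to 1.0 (fully open); the grip force is fixed at half the most; returns when the fingers have stopped.
- robot.dwell(seconds).
- robot.ik(position, orientation): joint angles nearest the present ones, or None.
- robot.grab_frame(name): name is "scene" or "top" or "wrist"; returns (picture, depth): 384x512x3 uint8, red, green, blue; 384x512 float32, m along the optical axis (not along the pixel's ray), 0 where there is no reading.
- robot.camera_info(name): a dict with "vfov" (degrees; the focal length in pixels is half the picture's height over the tangent of half this angle, whatever the lens; pixels are square), "cx", "cy" (the principal point, pixels), "view" (4x4, takes a point from world to camera coordinates); the wrist camera has in their place "T_tool_cam" (4x4, takes a point from camera to tool coordinates, whose origin is the TCP and whose axes are the flange's). Camera axes: x right, y down, z forward; pixel columns grow to the right and rows downward; lengths in m; the calibration is good to about 2 mm. A picture is of the moment at which its call begins: read the wrist's pose just before it. camera_info takes no time and is no camera call.
A pose or a line that the arm cannot do raises robot.Unreachable and nothing moves.
- robot.job_done(): hands the job in; it is judged then, once.
Readings, each from a call of its own:
- robot.read_t(): time.
- robot.read_qpos(): joint angles.
- robot.read_qvel(): joint speeds.
- robot.read_effort(): joint torques, N m.
- robot.read_position(): TCP position.
- robot.read_tcp_rot(): TCP orientation.
- robot.read_force(): force on the tool from outside, world axes, zero at the start.
- robot.read_ft_torque(): the same for the moment, N m.
- robot.read_grip_width(): opening from 0.0 (shut) to 1.0 (fully open).
- robot.read_finger_force(): force on a finger pad.
Only numpy, scipy, OpenCV 4.12 (cv2) and the standard library are available. Lean on these libraries where they do the work, as an engineer would, in place of code of your own. Each camera call takes 0.05 s, during which the arm holds its last target. There are 200 camera calls.

## Task

One of the five look-alike recessed tiles in the flat top of the teak key box is the button of a concealed catch: feel across them with your fingertips, pressing each in turn, until you find the one that gives, and press it in so that the hidden key tray springs out. Then let the button come back up and take the hand away, leaving the tray standing out and everything else on the table where it is; nothing is to be picked up.

Things in the scene. Friction and masses are not known exactly. Their poses are not given: they have to be found in the camera images.
- key_box: Low teak key box, fixed to the table, 130 mm (its x) by 300 mm (its y) by 70 mm high, flat top with a dark frame round five pale tiles. Origin at the centre of its underside, z up; its +x face, away from the robot, holds the hidden tray. Place and turn (up to 0.5 rad) vary.
- tile_row (a point): Centre of the middle tile's top, 68.5 mm above the box's origin; axes as the box. Five look-alike tiles, 85 mm (x) by 45 mm (y), centres at y = -108, -54, 0, 54, 108 mm, tops 1.5 mm below the frame, 7 mm ribs between. Four are rigid; one, another each time and not told, is the catch's spring button: only feel finds it.
- catch (a joint): How far the button tile is pressed straight down, in m: 0 at rest, 0.006 at the bottom. It takes about 2 N to start and 5 to 6 N at the bottom, lets the tray go at about 0.004, and springs back when released. It reads 0 while a blind tile is pressed.
- tray (a joint): How far the hidden tray stands out of the box, along the box's +x, in m: 0 shut, 0.040 fully out. It is held shut by the catch; once that lets go, the tray's own spring drives it out within about a second and keeps it out. It has no handle.
- tray_front (a point): Centre of the outer face of the tray's front (264 mm along y by 46 mm high), 31 mm above the table; 65 mm from the box's origin along its +x when shut, 105 mm when out.
- clip_holder: Chrome spring clip holder: round foot 60 mm across, thin stem, clip on top, 88 mm high; beyond the tray's front. Bystander, loose: leave it where it stands. Origin at the centre of its underside.
- glasses_case: Navy hard plastic glasses case, 62 by 160 by 42 mm high, between box and robot. Bystander, loose: leave it where it stands. Origin at the centre of its underside.
- brass_key: Brass-coloured key lying flat, 66 mm long, 4 mm thick, between box and robot. Bystander, loose: leave it where it lies. Origin on its underside near the middle.
- pot: Terracotta pot with a small succulent, 84 mm across, about 95 mm high, off the box's -y end. Bystander, loose: leave it where it stands. Origin at the centre of its underside.
- coin_dish: Round stainless steel coin dish, 100 mm across, 18 mm high, off the box's +y end. Bystander, loose: leave it where it stands. Origin at the centre of its underside.
- balm_jar: Amber glass balm jar with a metal cap, 52 mm across, 45 mm high, beyond the tray's front. Bystander, loose: leave it where it stands. Origin at the centre of its underside.

How it is judged (in metres and radians):
On the way, in this order (a step that is already met when the one before it is completed fails the run):
1. the button tile is pressed in, at least 4 mm deep (value of joint catch above 0.0038 m).
2. the button has come back up and the tray stands out (value of joint catch below 0.0015 m and value of joint tray above 0.03 m), for 0.2 s.
At the end, for the whole second after the job is handed in: The tray stands out by more than 30 mm and is at rest, the button is back up (less than 1.5 mm in), and every bystander is at rest within 20 mm of where it stood (all of step 2 and velocity of joint tray below 0.01 m/s and linear speed of each of clip_holder, glasses_case, brass_key, pot, coin_dish, balm_jar below 0.02 m/s and distance of each of clip_holder, glasses_case, brass_key, pot, coin_dish, balm_jar from where it was at the start of the episode below 0.02 m); the robot touches nothing.
It fails at once if a bystander (clip holder, glasses case, key, pot, dish or jar) is shoved, lifted or carried: more than 20 mm from its start (distance of any of clip_holder, glasses_case, brass_key, pot, coin_dish, balm_jar from where it was at the start of the episode above 0.02 m).
It also fails if it takes over 48 s, if anything falls off the work surface, if the arm or the gripper's body presses on something with over 40 N, if the wrist force passes 120 N, or if a joint passes its speed limit or range.

## Working session

There is one attempt and no reset: what is moved stays moved. The work goes in short steps, each a Python script; the robot and the scene stay as the last script left them, time stands still between calls to the robot, and variables do not carry over. Pictures are saved under pics/ and viewed, at most 10 in all, crops included, and the job is handed in when it is done.

```bash
mkdir -p pics; python3 - <<'E'
from rig import robot
import cv2,numpy as np
for n in("scene","top"):
    p,d=robot.grab_frame(n); cv2.imwrite(f"pics/{n}.png",p[:,:,::-1]); np.save(f"{n}_d.npy",d); np.save(f"{n}_p.npy",p)
    i=robot.camera_info(n); np.save(f"{n}_i.npy",i,allow_pickle=True); print(i)
print(robot.read_t(),robot.read_force(),robot.read_tcp_rot())
E
```

```text
{'vfov': 46.034387535418645, 'cx': 260.1574446847742, 'cy': 197.03700312307828, 'view': array([[ 0.83704566,  0.54696478,  0.01356837, -0.50387259],
       [ 0.3344748 , -0.49192207, -0.8038279 , -0.11000285],
       [-0.43299097,  0.67737893, -0.59470717,  1.29472544],
       [ 0.        ,  0.        ,  0.        ,  1.        ]])}
{'vfov': 57.45085530991934, 'cx': 258.3200091440608, 'cy': 194.38275287621008, 'view': array([[ 0.00808883, -0.99956114,  0.0284972 ,  0.02025604],
       [-0.98549401, -0.01279961, -0.16922683,  0.58286399],
       [ 0.16951732, -0.02671497, -0.98516506,  0.71378534],
       [ 0.        ,  0.        ,  0.        ,  1.        ]])}
0.1 [ 0.00198218 -0.17141259 -0.01855465] [[ 9.20315294e-01 -3.91177159e-01 -4.35765047e-04]
 [-3.91177371e-01 -9.20314209e-01 -1.42173024e-03]
 [ 1.55107630e-04  1.47890151e-03 -9.99998894e-01]]
```

View pics/top.png

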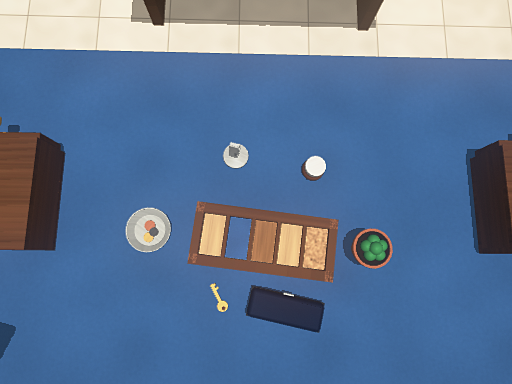

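View pics/scene.png

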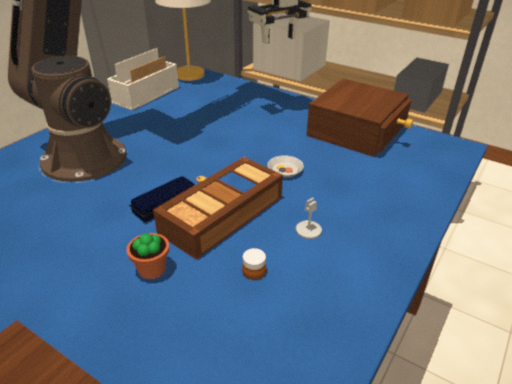

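Top view: the box's top spans corners (199,203), (338,220), (332,281) and (189,263). The tiles run left to right from about (212,235) to (315,248), and the second one, at (238,238), looks blue. I'll fit the box from depth.

```bash
cat > h.py <<'E'
import numpy as np,cv2
def cloud(d,i):
    f=d.shape[0]/2/np.tan(np.radians(i["vfov"]/2)); v,u=np.mgrid[:d.shape[0],:d.shape[1]]
    c=np.stack([(u-i["cx"])/f*d,(v-i["cy"])/f*d,d],-1); V=i["view"]
    return (c-V[:3,3])@V[:3,:3]
E
python3 - <<'E'
from h import *
for n in("top","scene"):
    d=np.load(n+"_d.npy");i=np.load(n+"_i.npy",allow_pickle=True).item();P=cloud(d,i)
    m=(d>0)&(P[...,2]>.058)&(P[...,2]<.08)&(P[...,0]>.3)&(P[...,0]<.75)&(abs(P[...,1])<.35)
    k,l,s,c=cv2.connectedComponentsWithStats(m.astype(np.uint8)); j=1+np.argmax(s[1:,4]); q=P[l==j]
    r=cv2.minAreaRect(q[:,:2].astype(np.float32)); print(n,s[j],r,np.median(q[:,2]))
    if n=="top":
        for u,v in [(212,235),(238,238),(263,241),(289,244),(315,248),(235,155),(315,163),(150,230),(373,248),(285,308),(218,297)]: print(u,v,P[v,u].round(4))
E
```

```text
top [ 187  201  152   82 8956] ((0.4816209673881531, 0.014583557844161987), (0.3006414771080017, 0.13019394874572754), 83.1191635131836) 0.06848625914073708
212 235 [0.4926 0.1224 0.0681]
238 238 [0.487  0.0684 0.0675]
263 241 [0.4812 0.0164 0.0699]
289 244 [ 0.4756 -0.0378  0.0678]
315 248 [ 0.4678 -0.092   0.0675]
235 155 [0.6797 0.0802 0.0176]
315 163 [ 0.6563 -0.1     0.0448]
150 230 [0.5057 0.2675 0.0072]
373 248 [ 0.4684 -0.2053  0.0917]
285 308 [ 0.3438 -0.0315  0.0416]
218 297 [0.361  0.1118 0.0036]
scene [ 153  157  130   84 4755] ((0.48215949535369873, 0.016799241304397583), (0.30324795842170715, 0.13496845960617065), 82.69271850585938) 0.06893952295014279
```

```bash
cat >> h.py <<'E'
from rig import robot
C=np.array([.4818,.0155]); a=np.radians(-6.95)
bx=np.array([np.cos(a),np.sin(a),0]); by=np.array([-np.sin(a),np.cos(a),0])
def pose(k,z,s): # k: tile y offset
    return np.r_[C+k*by[:2],z], np.column_stack([np.cross(s*bx,[0,0,-1]),s*bx,[0,0,-1]])
E
python3 - <<'E'
from h import *
robot.move_gripper(0)
q=np.array(robot.read_qpos()); print(robot.read_t())
js={s:robot.ik(*pose(.108,.13,s)) for s in(1,-1)}; print(js)
s=min((s for s in js if js[s] is not None),key=lambda s:np.abs(np.array(js[s])-q).max())
robot.goto(*pose(.108,.13,s)); print(s,robot.read_t(),robot.read_position())
robot.servo_line(pose(.108,.078,s)[0]); print(robot.read_t(),robot.read_force())
f0=robot.read_force()[2]; z=.078
while z>.064:
    z-=.001; robot.servo_line(pose(.108,z,s)[0],speed=.02); f=robot.read_force()[2]-f0
    print(round(z,4),robot.read_position()[2].round(5),f.round(2),round(robot.read_t(),2))
    if f>3: break
p,d=robot.grab_frame("wrist"); cv2.imwrite("pics/w1.png",p[:,:,::-1])
E
```

```text
1.525
{1: array([ 36.02368216,  10.07700981, -27.55655109,   0.        ,
       -52.3664391 , 137.02631784]), -1: array([ 36.02368216,  10.07700981, -27.55655109,   0.        ,
       -52.3664391 , -42.97368216])}
-1 3.5333 [0.49519077 0.12356106 0.13019063]
4.0333 [1.12937407 0.01190941 0.18506979]
0.077 0.07785 -0.39 4.28
0.076 0.07618 0.93 4.53
0.075 0.07493 -0.2 4.78
0.074 0.0739 -0.73 5.03
0.073 0.07292 -0.8 5.28
0.072 0.07191 0.25 5.53
0.071 0.07093 1.08 5.78
0.07 0.06994 0.26 6.03
0.069 0.06894 -0.09 6.28
0.068 0.06815 2.5 6.53
0.067 0.06706 3.16 6.78
```

View pics/w1.png

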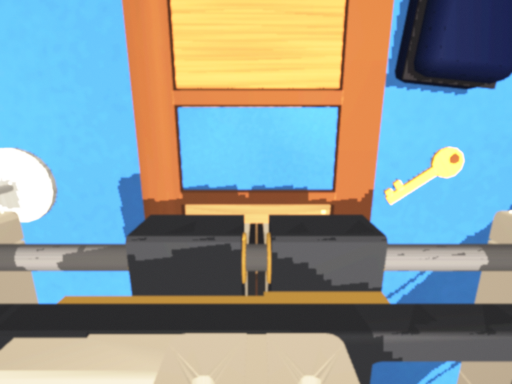

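The fingertips are centred on the +y tile (the tile edge shows at about (257,208)). Contact came at z≈0.068, and the force is rising only slowly, so I'll keep pressing.

```bash
cat >> h.py <<'E'
def press(k,z,zmin,s=-1,fmax=14,step=.001):
    f0=0
    while z>zmin:
        z-=step; robot.servo_line(pose(k,z,s)[0],speed=.02)
        f=np.mean([robot.read_force()[2] for _ in range(3)])
        print(k,round(z,4),robot.read_position()[2].round(5),f.round(2),round(robot.read_t(),2))
        if f>fmax: break
E
python3 - <<'E'
from h import *
press(.108,.067,.0625)
E
```

```text
0.108 0.066 0.06593 2.33 7.08
0.108 0.065 0.06495 2.86 7.33
0.108 0.064 0.06399 4.51 7.58
0.108 0.063 0.06301 4.54 7.83
0.108 0.062 0.06267 12.25 8.08
```

This tile gave about 6 mm under 2–5 N, then bottomed out, so it's the button. I'll let it up and check the tray.

```bash
python3 - <<'E'
from h import *
robot.servo_line(pose(.108,.10,-1)[0],speed=.08)
robot.servo_line(pose(.108,.20,-1)[0],speed=.15)
robot.dwell(.5); print(robot.read_t(),robot.read_force())
p,d=robot.grab_frame("scene"); cv2.imwrite("pics/s2.png",cv2.resize(p[130:280,130:350,::-1],None,fx=3,fy=3))
i=robot.camera_info("scene");P=cloud(d,i)
L=(P[...,:2]-C)@np.c_[bx[:2],by[:2]]
m=(d>0)&(abs(L[...,1])<.12)&(P[...,2]>.015)&(P[...,2]<.05)&(L[...,0]>.04)&(L[...,0]<.13); print(np.median(L[m],0),m.sum())
m=(d>0)&(abs(L[...,1]-.108)<.015)&(abs(L[...,0])<.03)&(P[...,2]<.09)
m2=(d>0)&(abs(L[...,1]+0)<.015)&(abs(L[...,0])<.03)&(P[...,2]<.09)
print(np.median(P[m][:,2]),np.median(P[m2][:,2]))
E
```

```text
10.025 [0.95188623 0.07077854 0.85462528]
[ 0.10482679 -0.01479761] 858
0.0683358888922483 0.06841983192255335
```

View pics/s2.png

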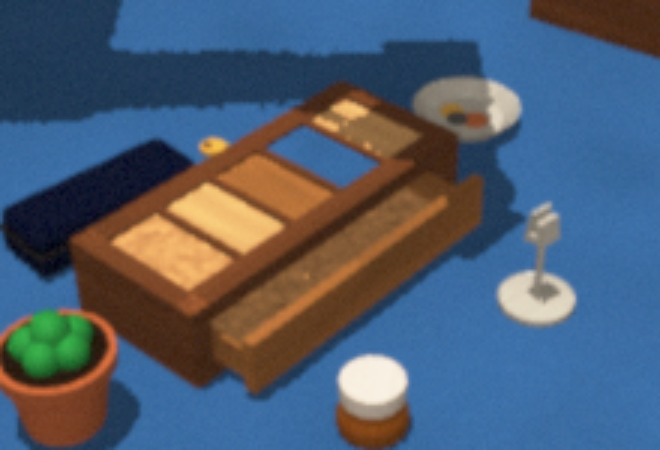

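The picture shows the tray fully out: its front, from about (255,370) to (470,200), measures 104.8 mm from the box's origin. The button is back level with the other tiles, and the bystanders haven't been touched. I'll hand the job in.

```bash
python3 -c "
from rig import robot
print(robot.job_done())"
```

```text
the job is handed in; nothing more can be done
None
```

The button was the first tile I pressed, at the box's +y end; the tray is out about 40 mm, the button is back up, the hand is clear, no bystander was touched, and the job is handed in (its verdict was not shown).

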